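Stand the weighted kit case on its heavy end

TASK

Something heavy is packed in one end of the blue kit case, and nothing on the outside shows which. Lift the case clear of the bench by its handle, see which end sinks, then stand it upright on that heavy end in the middle of the round black rubber mat and let go; its rounded ends let it stay standing only that way up. Leave the red case where it is.

Things in the scene. Friction and masses are not known exactly. Their poses are not given: they have to be found in the camera images.
- case: blue kit case to stand up: body 50 mm wide (x) and high (z), 124 mm long (y) over two like round black rubber ends (48 mm across, dome 8 mm deep), 0.65 kg. Origin at its centre: 25 mm above the bench lying, 62 mm above its foot standing. The heavy end is +y or -y, new each time, unseen. Stood on it the case rights itself from leans of 20 degrees, rocking a while; on the light end it falls
- case_bail (a joint): its tall handle, on a stiff pin (0.095 Nm) along x through the case's centre; the case can swing through it, 100 degrees each way. Black grip bar 95 mm from the pin: 60 mm long (x), 14 thick (y, pinch here), 22 high. 0 = square over the case, as at the start, grip 120 mm above the bench. Hung by the bar the heavy end sinks 40 to 75 degrees and stays: above 0 the +y end is low, below 0 the -y end
- mat: round black rubber mat, 150 mm in diameter and 4 mm thick, fixed to the bench, on which the case is to stand; it grips (friction 1.8) and the case's foot hardly slips on it; origin at the centre of its underside. To stand the case: set its low end down on the mat, then carry the grip bar in an arc up and over that end until it is straight above it, pressing lightly, and let go
- spare: red case of the same make, to be left alone; origin at its centre, length along y, the same handle, 131 mm above the bench at its top

How it is judged:
On the way:
1. the blue case is lifted clear of the bench (height (world z) of case above 0.09 m), for 0.3 s.
At the end, for the whole second after the job is handed in: the blue case stands by itself on one end on the rubber mat, within 15 degrees of upright, its centre within 45 mm of the mat's centre seen from above, at rest or nearly so (below 0.1 m/s); only on its heavy end does it stay so ((angle between case's own y axis and vertical below 0.26 rad or angle between case's own y axis and vertical above 2.88 rad) and horizontal distance between case and mat below 0.045 m and height (world z) of case between 0.058 and 0.075 m and linear speed of case below 0.1 m/s); the robot touches nothing.
It fails at once if the red case is moved by more than 25 mm (distance of spare from where it was at the start of the episode above 0.025 m).
It also fails if it takes over 42 s, if anything falls off the work surface, if the arm or the gripper's body presses on something with over 40 N, if the wrist force passes 120 N, or if a joint passes its speed limit or range.

ROBOT

A 6-joint arm with a two-finger parallel gripper is mounted at the origin on a cart in front of the work surface, level with it; the furniture and walls round the work are solid. World frame = base frame: x ahead of the robot, y to its left, z up, the work surface at z = 0. Lengths are in m, angles in rad, forces in N, time in s.
With the tool pointing down it reaches from about 0.275 to 1 m from the base axis. Payload 8.4 kg.
Tool frame: the origin (TCP) lies on the centre line of the jaws, within the pads' length; the fingertips stand 17 mm ahead of it and the grasp point (between the pads) lies 2 mm behind it (bot.tcp_to_tips is the z of the fingertips in the tool frame, in m); z points along the fingers, y is the line along which they close (so a half turn about z gives the same grasp; the last joint's range is limited). The gripper opens to 85 mm and grips with 20 to 120 N. Pads are 22 mm wide; open, the fingers measure 114 mm over their backs; the gripper's body (76 mm by 85 mm) begins 54 mm behind the grasp point. The pads swing forward as they close: fully open they stand 13 mm farther back than shut.
Start: joints at [1.2, 0.353, 1.633, -0, 1.155, -0.002], TCP at [0.225, 0.583, 0.248] pointing down, gripper open.
Joint ranges: [-2.63, 2.63], [-0.92, 2.1], [0.06, 2.66], [-1.3, 4.44], [0, 2.69], [-3.02, 3.02]. Speed limits (rad/s): [2.22, 2.22, 2.79, 3.14, 3.14, 3.14].

INTERFACE

Orientations are given as a unit quaternion [x, y, z, w].
In Python, from workcell import bot, hand, kinematics, get_obs, vision, hand_in gives the robot as it stands. The module is installed in compiled form; this text tells all that it offers. Calls block until the motion is done:
- bot.reach(position, orientation): joint-space move of the TCP to a pose.
- bot.servo_line(position, ori=None, velocity=0.15): straight line of the TCP; ori=None keeps the orientation; velocity is the mean speed in m/s.
- bot.goto_joints(angles): joint-space move.
- hand.move_gripper(opening, strength=None): finger opening in m; strength is the grip in N (None keeps the last); returns when the fingers have stopped.
- bot.dwell(seconds).
- kinematics.solve_ik(position, orientation): joint angles nearest the present ones, or None.
- get_obs(): the state.
- vision.read_camera(name): name is "scene" or "top" or "wrist"; returns a dict with "frame" (420x560x3 uint8, red, green, blue), "intrinsics" (3x3 intrinsics, pixels), "view" (4x4, takes a point from world to camera coordinates). Camera axes: x right, y down, z forward; pixel columns grow to the right and rows downward; lengths in m; the calibration is good to about 2 mm. The wrist camera is an equidistant fisheye: a pixel r from the principal point sees the ray r / f radians off the axis. A picture is of the moment at which its call begins. There is no depth.
A pose or a line that the arm cannot do raises bot.IKError and nothing moves.
- hand_in(): hands the job in; it is judged then, once.
The state is a dict: "time_s": time; "joint_pos": joint angles; "joint_vel": joint speeds; "joint_efforts": joint torques, N m; "position": TCP position; "orientation": TCP orientation; "wrist_force": force on the tool from outside, world axes, zero at the start; "ft_torque": the same for the moment, N m; "gripper_width": finger opening in m; "grip_force": force on a finger pad.
Only numpy, scipy, OpenCV 4.12 (cv2) and the standard library are available. Lean on these libraries where they do the work, as an engineer would, in place of code of your own. Each camera call takes 0.05 s, during which the arm holds its last target. There are 200 camera calls.

## Working session

There is one attempt and no reset: what is moved stays moved. The work goes in short steps, each a Python script; the robot and the scene stay as the last script left them, time stands still between calls to the robot, and variables do not carry over. Pictures are saved under pics/ and viewed, at most 10 in all, crops included, and the job is handed in when it is done.

```bash
mkdir -p pics
python3 - <<'E'
from workcell import bot, hand, get_obs, vision
import cv2, numpy as np, pickle
d={}
for n in ("top","scene"):
    c=vision.read_camera(n); d[n]=c
    cv2.imwrite(f"pics/{n}0.png",cv2.cvtColor(c["frame"],cv2.COLOR_RGB2BGR))
    print(n,c["intrinsics"].round(1).tolist(),c["view"].round(4).tolist())
pickle.dump(d,open("c0.pkl","wb"))
o=get_obs(); print(o["time_s"],o["position"],o["orientation"],o["gripper_width"],bot.tcp_to_tips)
E
```

```text
top [[446.8, 0.0, 285.2], [0.0, 446.8, 206.1], [0.0, 0.0, 1.0]] [[-0.138, -0.9904, 0.0044, 0.1453], [-0.9679, 0.1339, -0.2128, 0.5195], [0.2102, -0.0337, -0.9771, 0.9643], [0.0, 0.0, 0.0, 1.0]]
scene [[472.6, 0.0, 288.3], [0.0, 472.6, 214.0], [0.0, 0.0, 1.0]] [[0.8782, -0.478, -0.018, -0.4035], [-0.281, -0.4851, -0.8281, 0.2537], [0.3871, 0.7323, -0.5603, 0.6544], [0.0, 0.0, 0.0, 1.0]]
0.1 [0.22516066 0.58260103 0.24763626] [ 1.83334368e-01  9.83050418e-01 -6.10613943e-04 -1.08965722e-04] 0.08543203027680453 0.017
```

View pics/top0.png

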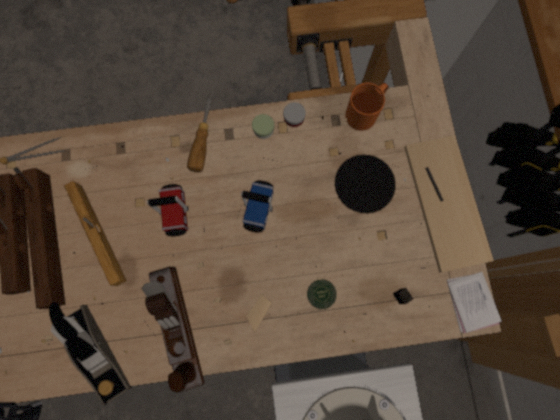

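View pics/scene0.png

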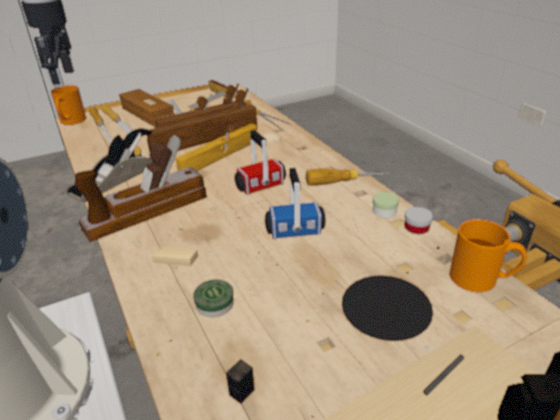

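The top view shows the blue case at about (258,206), the red case at (172,210) and the mat at (365,184). The scene view agrees. I'll enlarge crops to measure from.

```bash
cat > h.py <<'E'
import numpy as np, cv2
def ray(c,u,v):
    K,V=c["intrinsics"],c["view"]; R=V[:3,:3]
    d=R.T@np.linalg.solve(K,[u,v,1.]); o=-R.T@V[:3,3]
    return o,d
def at_z(c,u,v,z):
    o,d=ray(c,u,v); return o+d*(z-o[2])/d[2]
def proj(c,p):
    q=c["view"][:3,:3]@np.asarray(p)+c["view"][:3,3]; q=c["intrinsics"]@q; return q[:2]/q[2]
E
python3 - <<'E'
import pickle,cv2,numpy as np
from h import *
d=pickle.load(open("c0.pkl","rb"))
def crop(n,x,y,w,h,s):
    f=d[n]["frame"][y:y+h,x:x+w]; f=np.clip(f.astype(float)*1.8,0,255).astype(np.uint8)
    return cv2.resize(cv2.cvtColor(f,cv2.COLOR_RGB2BGR),None,fx=s,fy=s,interpolation=cv2.INTER_CUBIC)
a=crop("top",225,170,66,75,8); b=crop("scene",255,160,80,85,7)
im=np.zeros((600,1100,3),np.uint8)
im=np.hstack([a[:595],np.zeros((595,8,3),np.uint8)]) if 0 else None
cv2.imwrite("pics/ct.png",a); cv2.imwrite("pics/cs.png",b)
f=d["top"]["frame"]; m=(f.max(2)<40).astype(np.uint8)
n,l,s,c=cv2.connectedComponentsWithStats(m[150:220,325:405])
i=1+np.argmax(s[1:,4]); u,v=c[i]+[325,150]; print("mat px",u,v,s[i],at_z(d["top"],u,v,.004))
E
```

```text
mat px 364.56057185854024 183.5214446952596 [  10    5   60   58 2658] [ 0.57479042 -0.12790808  0.004     ]
```

View pics/ct.png

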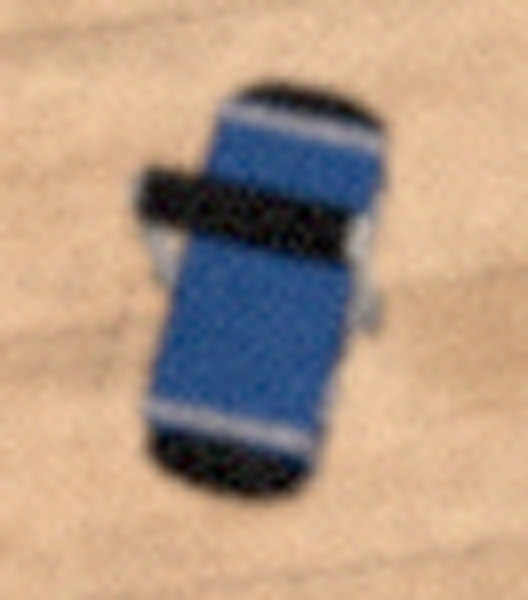

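View pics/cs.png

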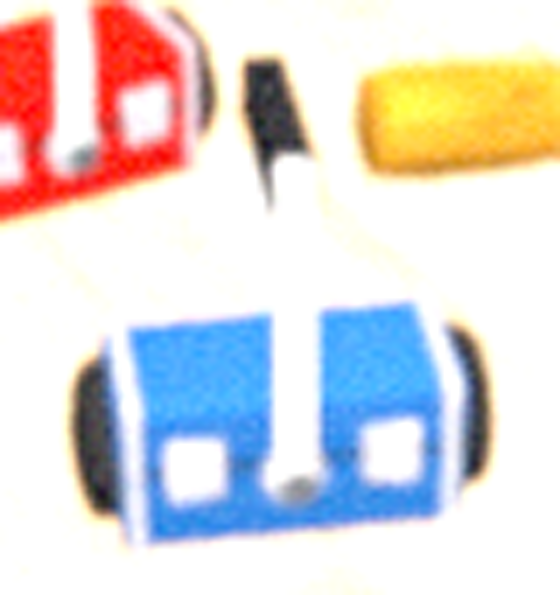

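Top crop: the grip bar runs from about (140,195) to (352,232), with the case's tips at (310,85) and (230,497). Scene crop: the near pin is at (298,488), and the handle stands square over the case.

Run:
```python
import pickle,numpy as np
from scipy.optimize import least_squares
from h import *
d=pickle.load(open("c0.pkl","rb")); t=d["top"]; s=d["scene"]
T=lambda u,v:np.array([225+u/8,170+v/8]); S=lambda u,v:np.array([255+u/7,160+v/7])
print("cam top",ray(t,0,0)[0],"scene",ray(s,0,0)[0])
for n,p,z in [("tipA",T(310,85),.025),("tipB",T(230,497),.025),("barL",T(140,193),.128),("barR",T(352,236),.128)]:
    print(n,at_z(t,*p,z).round(4))
print("pin",at_z(s,*S(298,488),.025))
# fit x,y,yaw : local pts
obs=[(t,(0,.062,.025),T(310,85)),(t,(0,-.062,.025),T(230,497)),(t,(.030,0,.127),T(352,236)),(t,(-.030,0,.127),T(140,193)),(s,(.031,0,.025),S(298,488))]
def P(q,l):
    c,n=np.cos(q[2]),np.sin(q[2]); return [q[0]+c*l[0]-n*l[1],q[1]+n*l[0]+c*l[1],l[2]]
for y0 in (-1.57,1.57):
    for sg in (1,-1):
        f=lambda q:np.concatenate([proj(c,P(q,(l[0]*(sg if c is s else 1)*1,l[1],l[2])))-p for c,l,p in obs])
        r=least_squares(f,[.5,.1,y0]); print(y0,sg,r.x,r.cost,r.fun.round(1))
r=at_z(t,172,210,.025); print("red approx",r, "redbar",at_z(t,165,201,.125))
```

```text
cam top [0.32019691 0.10684397 1.05214604] scene [ 0.17235966 -0.54899161  0.56950895]
tipA [0.6096 0.1136 0.025 ]
tipB [0.4898 0.1524 0.025 ]
barL [0.5572 0.1615 0.128 ]
barR [0.5379 0.1072 0.128 ]
pin [0.53811449 0.10537291 0.025     ]
-1.57 1 [ 0.54843022  0.13393235 -1.8941976 ] 1.2168142150186783 [-0.1  1.  -0.5  0.2  0.7 -0.5 -0.4 -0.2  0.4  0.1]
-1.57 -1 [ 0.54795413  0.12799968 -1.91094628] 146.11770795969966 [  2.8   0.9   1.6  -0.1   3.5  -0.4   2.4  -0.5  -3.9 -15.7]
1.57 1 [0.54843022 0.13393235 4.38898771] 1.2168142150187113 [-0.1  1.  -0.5  0.2  0.7 -0.5 -0.4 -0.2  0.4  0.1]
1.57 -1 [0.54795412 0.12799969 4.37223707] 146.1177079598232 [  2.8   0.9   1.6  -0.1   3.5  -0.4   2.4  -0.5  -3.9 -15.7]
red approx [0.56820412 0.33584301 0.025     ] redbar [0.56560182 0.32662079 0.125     ]
```

```bash
cat >> h.py <<'E'
from scipy.spatial.transform import Rotation as Ro
EY=np.array([0.9482,-0.3178,0]); EY/=np.linalg.norm(EY)   # case +y at the start
def quat(sg):
    y=sg*EY; return Ro.from_matrix(np.c_[[-y[1],y[0],0],y,[0,0,-1]]).as_quat()
M=np.array([0.5748,-0.1279])
E
python3 - <<'E'
from workcell import bot, hand, get_obs, vision, kinematics
from h import *
for s in (1,-1):
    for p in ([.5484,.1339,.25],[*M,.2]):
        q=kinematics.solve_ik(p,quat(s)); print(s,None if q is None else np.round(q,2))
s=min((1,-1),key=lambda s:abs(kinematics.solve_ik([*M,.2],quat(s))[5])); print("use",s); open("sg","w").write(str(s))
Q=quat(s)
bot.reach([.5484,.1339,.25],Q)
bot.servo_line([.5484,.1339,.121],velocity=.1)
print(get_obs()["wrist_force"])
hand.move_gripper(0.0,60); o=get_obs(); print(o["gripper_width"],o["grip_force"],o["wrist_force"])
bot.servo_line([.5484,.1339,.30],velocity=.08); bot.dwell(1.0)
o=get_obs(); print(o["time_s"],o["wrist_force"],o["ft_torque"],o["gripper_width"])
ims=[]
for n in ("scene","top"):
    c=vision.read_camera(n); u,v=proj(c,[.5484,.1339,.2]).astype(int); f=c["frame"]
    u=np.clip(u,75,485);v=np.clip(v,75,345); print(n,u,v)
    ims.append(cv2.resize(cv2.convertScaleAbs(f[v-75:v+75,u-65:u+65],alpha=1.6),None,fx=3,fy=3))
cv2.imwrite("pics/hang.png",cv2.cvtColor(np.hstack(ims),cv2.COLOR_RGB2BGR))
E
```

```text
1 [ 0.24  0.26  1.76 -0.    1.12  0.56]
1 [-0.22  0.35  1.76 -0.    1.04  0.1 ]
-1 [ 0.24  0.26  1.76 -0.    1.12 -2.58]
-1 NoneTraceback (most recent call last):
  File "<stdin>", line 6, in <module>
  File "<stdin>", line 6, in <lambda>
TypeError: 'NoneType' object is not subscriptable
```

Run:
```python
from workcell import bot, hand, get_obs, vision, kinematics
from h import *
Q=quat(1)
bot.reach([.5484,.1339,.25],Q)
bot.servo_line([.5484,.1339,.121],velocity=.1)
print(get_obs()["wrist_force"])
hand.move_gripper(0.0,60); o=get_obs(); print(o["gripper_width"],o["grip_force"],o["wrist_force"])
bot.servo_line([.5484,.1339,.30],velocity=.08); bot.dwell(1.0)
o=get_obs(); print(o["time_s"],o["wrist_force"],o["ft_torque"],o["gripper_width"])
ims=[]
for n in ("scene","top"):
    c=vision.read_camera(n); u,v=proj(c,[.5484,.1339,.2]).astype(int); f=c["frame"]
    u=np.clip(u,75,485);v=np.clip(v,75,345); print(n,u,v)
    ims.append(cv2.resize(cv2.convertScaleAbs(f[v-75:v+75,u-65:u+65],alpha=1.6),None,fx=3,fy=3))
cv2.imwrite("pics/hang.png",cv2.cvtColor(np.hstack(ims),cv2.COLOR_RGB2BGR))
```

```text
[ 0.30117802 -0.12917843  0.38144954]
0.013037412892714335 58.33205223083496 [ 0.54167835 -1.7619862   2.25109803]
7.575 [-0.72449121 -0.4972337  -6.31482957] [0.00021123 0.1787726  0.02478   ] 0.013497866729600256
scene 294 141
top 253 187
```

View pics/hang.png

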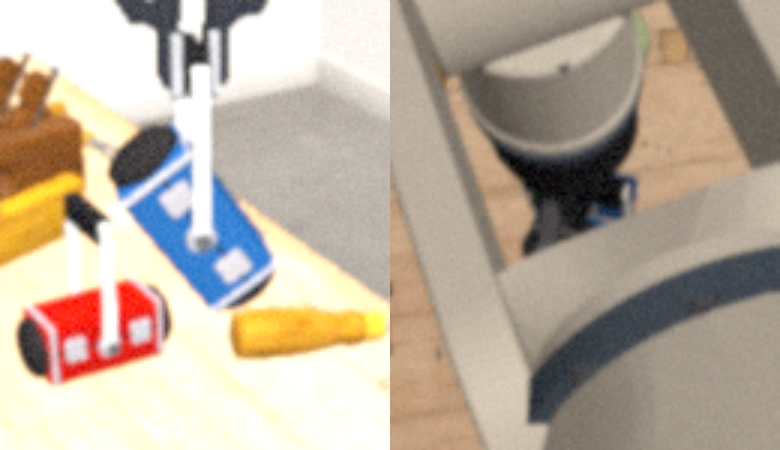

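The crop shows the blue case hanging with its right end low, which is the far +EY end. Its side stickers are at about (175,198) and (235,265), and the pin is at (202,240). I'll work out the angle, then carry the case to the mat and find contact by force.

```bash
cat >> h.py <<'E'
def arc(th):   # pin offset (along -e, height above mat) for lean th about the rolling foot, e = EY
    t0=0.6435
    if th<=t0: return .04*th+.022*np.sin(th), .04+.022*np.cos(th)
    return .04*t0+.054*np.sin(th)-.024*np.cos(th), .054*np.cos(th)+.024*np.sin(th)
def bar(th,dz=0.):
    a,h=arc(th); p=M-EY[:2]*a; return np.array([p[0],p[1],.004+h+.095+.001+dz])  # TCP sits ~1 mm above bar centre
E
python3 - <<'E'
from workcell import bot, get_obs, vision
from scipy.optimize import least_squares
from h import *
c=vision.read_camera("scene")
px=[np.array([229+u/3,66+v/3]) for u,v in((175,198),(235,265),(202,240))]
nx=np.array([-EY[1]*-1,-EY[0],0]); nx=np.array([EY[1],-EY[0],0])
P=np.array([.5484,.1339,.2035])
def f(q):
    a=np.cos(q[0])*EY-np.sin(q[0])*np.array([0,0,1])
    b=P+[0,0,q[2]]+.027*nx
    return np.concatenate([proj(c,b-q[1]*a)-px[0],proj(c,b+q[1]*a)-px[1],proj(c,b+.004*nx)-px[2]])
r=least_squares(f,[.9,.03,0]); phi=r.x[0]; th=np.pi/2-phi; print("phi deg",np.degrees(phi),r.x,r.fun.round(1))
open("th","w").write(str(th))
b=bar(th); print(b)
bot.servo_line([b[0],b[1],.30],velocity=.12)
bot.servo_line([b[0],b[1],b[2]+.012],velocity=.12); bot.dwell(.3)
f0=get_obs()["wrist_force"]; print(f0)
for k in range(24):
    z=b[2]+.011-.001*k
    bot.servo_line([b[0],b[1],z],velocity=.02)
    w=get_obs()["wrist_force"]-f0
    if w[2]>2.5: break
print(k,z-b[2],w,get_obs()["time_s"])
c=vision.read_camera("scene"); u,v=proj(c,[*M,.06]).astype(int)
cv2.imwrite("pics/touch.png",cv2.resize(cv2.cvtColor(cv2.convertScaleAbs(c["frame"][v-75:v+60,u-80:u+80],alpha=1.6),cv2.COLOR_RGB2BGR),None,fx=4,fy=4))
E
```

```text
phi deg 52.85460366127092 [0.92248686 0.02912915 0.00432564] [-0.6  0.5 -0.7  0.6  1.  -1.1]
[ 0.53761611 -0.1154374   0.15753586]
[ 0.33809295 -0.1080865  -6.39415876]
9 0.0020000000000000018 [-0.89252907  0.12198242  4.27257013] 13.9917
```

View pics/touch.png

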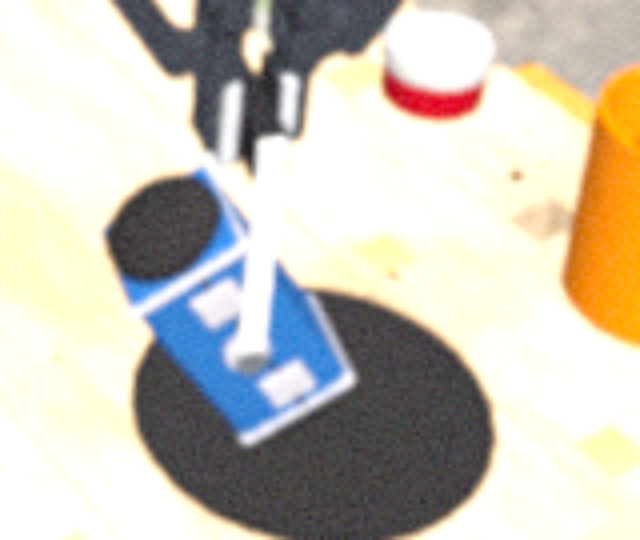

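The low end is down on the mat, at a lean of about 37°. Contact came 2 mm above my model, which is consistent. Next is the arc over the foot, with the height trimmed by force.

Run:
```python
from workcell import bot, get_obs, vision
from h import *
th=float(open("th").read()); dz=.002; F0=-6.39
for i,t in enumerate(np.linspace(th,0,17)[1:]):
    bot.servo_line(bar(t,dz),velocity=.04)
    w=get_obs()["wrist_force"]; n=w[2]-F0
    if i%3==0 or t==0: print(round(np.degrees(t),1),round(dz,4),w.round(1))
    dz+= -.0006 if n<3 else (.0006 if n>8 else 0)
    if n>30: print("high",n); break
bot.dwell(.3); o=get_obs(); print(o["time_s"],o["wrist_force"],dz)
c=vision.read_camera("scene"); u,v=proj(c,[*M,.06]).astype(int)
cv2.imwrite("pics/up.png",cv2.resize(cv2.cvtColor(cv2.convertScaleAbs(c["frame"][v-75:v+60,u-80:u+80],alpha=1.6),cv2.COLOR_RGB2BGR),None,fx=4,fy=4))
```

```text
34.8 0.002 [-0.3  0.  -0.6]
27.9 0.002 [-0.1 -0.3 -2.8]
20.9 0.0008 [-0.3 -0.3 -0.6]
13.9 0.0008 [-0.6  0.5 -2.1]
7.0 0.0002 [-0.6  0.7 -3.8]
0.0 0.0002 [-1.6  0.1  0.1]
18.3417 [-2.37718388  0.40107442 -1.42592067] 0.0002000000000000003
```

View pics/up.png

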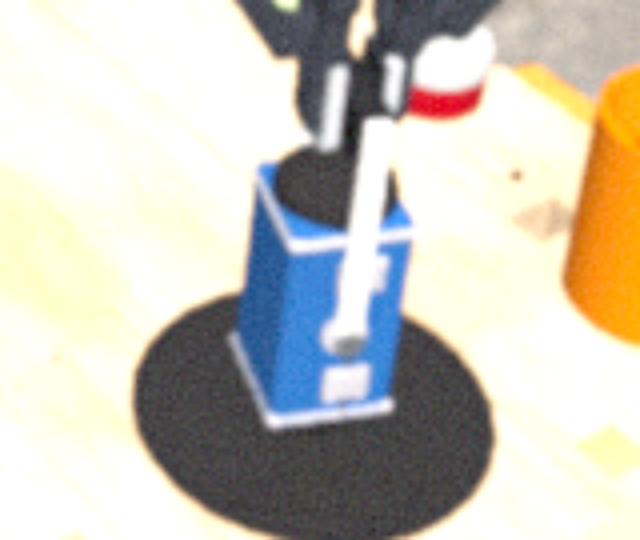

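The case is close to upright, with its foot at about (325,400) against the mat centre at about (313,415). I'll release it now.

Run:
```python
from workcell import bot, hand, get_obs, vision
from h import *
hand.move_gripper(0.06)
p=get_obs()["position"]; bot.servo_line([p[0],p[1],.33],velocity=.12); bot.dwell(3)
ims=[]
for k in range(2):
    c=vision.read_camera("scene"); u,v=proj(c,[*M,.06]).astype(int)
    ims.append(cv2.resize(cv2.convertScaleAbs(c["frame"][v-75:v+60,u-65:u+65],alpha=1.6),None,fx=3,fy=3))
    if k==0: bot.dwell(.35)
cv2.imwrite("pics/rel.png",cv2.cvtColor(np.hstack(ims),cv2.COLOR_RGB2BGR))
print(get_obs()["time_s"],cv2.absdiff(*ims).mean())
```

```text
23.9 2.6658056346945234
```

View pics/rel.png

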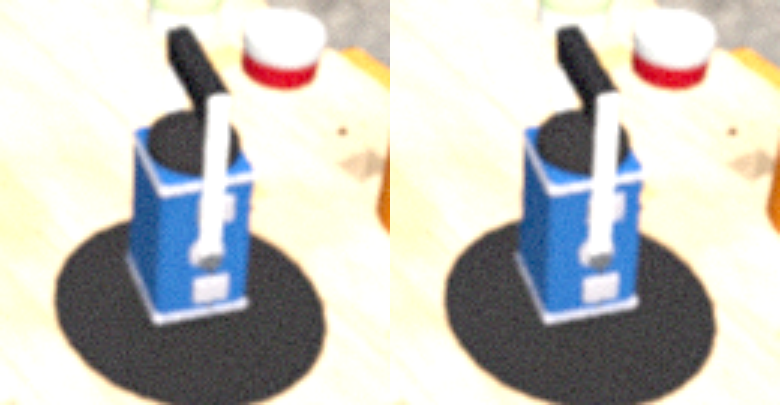

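It stands by itself, upright and still, near the middle of the mat. I'll check the offset once, then hand in.

Run:
```python
from workcell import bot, hand_in, get_obs, vision
from h import *
bot.dwell(3)
c=vision.read_camera("scene"); u,v=proj(c,[*M,.06]).astype(int)
nx=np.array([EY[1],-EY[0]])
print("offset mm",1e3*(at_z(c,u-65+208/3,v-75+258/3,.066)[:2]-.031*nx-M), get_obs()["time_s"])
print(hand_in())
```

```text
offset mm [-4.77501582  3.96497296] 26.95
the job is handed in; nothing more can be done
None
```

The blue case's far end (the +EY end in my code) sank when I lifted it; it now stands upright on that end, about 6 mm from the mat's centre, and was handed in at 27 s with no verdict shown; I never moved the red case.

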